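Roll up the stock case's shutter and put the tin and the carton away

TASK

Roll up the slatted shutter of the grey stock case on the counter until it clicks past its spring catches and stays open by itself, without ramming it. Then put the fish tin and the blue carton away together in the middle compartment of its tray: the tin lying flat with its label up, the carton standing upright beside it, both right down on the tray's floor inside the compartment's low walls. Leave the bottles and the drink can near by where they stand.

Things in the scene. Friction and masses are not known exactly. Their poses are not given: they have to be found in the camera images.
- case: Stock case, fixed (place and yaw vary), 285 x 285 x 203 mm: two light side panels with round tops and aluminium edges, grey floor plate (top 20 mm above the counter), white fixed hood over the rear half, slatted shutter over the front half. Clear width inside 260 mm. Origin: centre of its underside, on the counter; its front faces its own -x, roughly towards the robot; z up.
- track_axis (a point): Centre of the round side tracks, 60 mm above the case's origin; axes as the case's. The shutter turns about the level line through it along y. With the shutter up, all in front of x = -5 mm is free from above; hood and stowed shutter stand behind that, up to z = 200 mm over the counter, with three bottles at x = +55 mm below them.
- shutter (a joint): Angle of the shutter in rad: 0 = shut, grows as it rises and runs back under the hood, 1.71 = hard stop. A spring rolls it shut when let go (about 5 N at the pull). Near 1.55 it meets a sprung roller catch in each side track; getting past takes a firm push, 10 N or more at the pull. Beyond 1.62 the catches hold it open, at rest near 1.66, until pulled down hard.
- pull (a point): Middle of the nose of the finger pull: aluminium lip 150 mm long (along the case's y), 4 mm thick with 6 mm round nose, standing out 21 mm radially from the shutter's bottom rail. Shut, it is level, 60 mm above the counter, 150 mm in front of the axis, free below and in front (the rail and the case's sill stand behind it). It goes round the axis at 150 mm radius; the slats' outer radius is 128 mm.
- tray_mid (a point): Centre of the floor of the tray's empty middle compartment, on its surface (20 mm above the counter; x = -62 mm, y = 0 of the case); axes as the case's. The compartment is 112 mm (x) by 98 mm (y) inside; its black walls are 12 mm high and 3 mm thick (the case's grey sill in front of it 32 mm). The outer compartments hold lighters (+y) and a pill box (-y), up to 20 mm high.
- fish_tin: Flat food tin with rounded corners, silver with a blue lid label, loose on the counter: 61 mm (its x) by 101 mm (its y) at the walls, 105 by 63 mm over the rim, 24 mm high, 0.15 kg (varies). Origin: centre of its underside.
- mint_a: Blue carton, loose, standing upright on the counter: 22 mm (its x) by 56 mm (its y), 88 mm high (z), 0.03 kg. Origin: centre of its underside.
- scent_c: Clear square bottle with a black cap, 35 x 52 x 102 mm, loose, standing behind the place of the tin and the carton: leave alone. Origin: centre of its underside, z up.
- dropper_a: Brown dropper bottle, 33 mm thick, 102 mm high, loose, standing behind the place of the tin and the carton: leave alone. Origin: centre of its underside, z up.
- can_b: Green drink can, 53 mm thick, 134 mm high, loose, behind the place of the tin and the carton: leave alone. Origin: centre of its underside, z up.
Things that resemble listed ones, but are neither listed nor needed, are in the scene too. What is shaped like the fish_tin but yellow is not meant.

How it is judged (in metres and radians):
On the way:
1. the shutter has been rolled up past its catches and stays open with the robot not touching it (value of joint shutter above 1.62 rad and contact force between shutter and the fingers below 0.1 N and contact force between shutter and the arm below 0.1 N), for 0.3 s.
At the end, for the whole second after the job is handed in: The shutter stays open past its catches (angle over 1.62 rad). The tin lies flat (within 0.1 rad) and right way up inside the middle compartment and the carton stands upright (within 0.1 rad) beside it, both inside its walls and within 5 mm of its floor, at rest (value of joint shutter above 1.62 rad and x of fish_tin in the frame of tray_mid between -0.01 and 0.01 m and y of fish_tin in the frame of tray_mid between -0.021 and 0.021 m and z of each of fish_tin, mint_a in the frame of tray_mid below 0.005 m and angle between each of fish_tin, mint_a's own z axis and vertical below 0.1 rad and linear speed of each of fish_tin, mint_a below 0.02 m/s and x of mint_a in the frame of tray_mid between -0.032 and 0.032 m and y of mint_a in the frame of tray_mid between -0.041 and 0.041 m); the robot touches nothing.
It fails at once if the shutter is rammed or forced with over 60 N (contact force between shutter and the fingers above 60 N or contact force between shutter and the arm above 60 N).
It fails at once if a bottle or the drink can near by is shifted by more than 30 mm or knocked over (distance of any of scent_c, dropper_a, can_b from where it was at the start of the episode above 0.03 m or angle between any of scent_c, dropper_a, can_b's own z axis and vertical above 0.4 rad).
It also fails if it takes over 72 s, if anything falls off the work surface, if the arm or the gripper's body presses on something with over 40 N, if the wrist force passes 120 N, or if a joint passes its speed limit or range.

ROBOT

A 7-joint arm with a two-finger parallel gripper is mounted at the origin on a cart in front of the work surface, level with it; the furniture and walls round the work are solid. World frame = base frame: x ahead of the robot, y to its left, z up, the work surface at z = 0. Lengths are in m, angles in degrees, forces in N, time in s.
With the tool pointing down it reaches from about 0.4 to 0.85 m from the base axis. Payload 10.4 kg.
Tool frame: the origin (TCP) lies at the very end of the fingers, on their centre line; the grasp point (between the pads) lies 19 mm behind it (ctrl.grasp_offset is the z of the grasp point in the tool frame, in m); z points along the fingers, y is the direction in which the jaws open and shut (so a half turn about z gives the same grasp; the last joint's range is limited). The gripper opens to 85 mm and grips with 20 to 120 N. Pads are 22 mm wide; open, the fingers measure 114 mm over their backs; the gripper's body (76 mm by 85 mm) begins 54 mm behind the grasp point. The pads swing forward as they close: fully open they stand 13 mm farther back than shut.
Start: joints at [62.934, 19.034, -3.707, 83.658, 1.238, 77.344, -5.071], TCP at [0.272, -0.563, 0.231] pointing down, gripper open.
Joint ranges: [-148.97, 148.97], [-28.65, 121.19], [-84.17, 76.75], [9.2, 138.47], [-72.65, 252.65], [3.7, 117.97], [-149.18, 149.18]. Speed limits (degrees/s): [127.2, 127.2, 159.86, 159.86, 180, 180, 180].

INTERFACE

Orientations are given as a 3x3 rotation matrix whose columns are the frame's x, y, z axes.
In Python, from workcell import ctrl gives the robot as it stands. The module is installed in compiled form; this text tells all that it offers. Calls block until the motion is done:
- ctrl.reach(position, orientation): joint-space move of the TCP to a pose.
- ctrl.move_straight(position, attitude=None, speed=0.15, until_force=None): straight line of the TCP; attitude=None keeps the orientation; speed is the mean speed in m/s. With until_force (N) it stops when the force on the tool has changed by that much, and returns True; else False.
- ctrl.move_j(angles): joint-space move.
- ctrl.gripper_to(opening, grip_force=None): finger opening in m; grip_force is the grip in N (None keeps the last); returns when the fingers have stopped.
- ctrl.dwell(seconds).
- ctrl.ik(position, orientation): joint angles nearest the present ones, or None.
- ctrl.state(): the state.
- ctrl.grab_frame(name): name is "scene" or "top" or "wrist"; returns a dict with "img" (400x640x3 uint8, red, green, blue), "vertical_fov" (degrees; the focal length in pixels is half the picture's height over the tangent of half this angle, whatever the lens; pixels are square), "cx", "cy" (the principal point, pixels), "rvec" (rotation vector, rad) and "tvec" (3), from world to camera coordinates, as OpenCV has them; the wrist camera has in their place "mount" (4x4, takes a point from camera to tool coordinates, whose origin is the TCP and whose axes are the flange's). Camera axes: x right, y down, z forward; pixel columns grow to the right and rows downward; lengths in m; the calibration is good to about 2 mm. A picture is of the moment at which its call begins: read the wrist's pose just before it. There is no depth.
A pose or a line that the arm cannot do raises ctrl.IKError and nothing moves.
- ctrl.job_done(): hands the job in, once; it reports no verdict.
Trained networks look in a picture, given as the dict that the camera call returned (one of the last four; its "shot" number tells which), for a name from the list of things; names that differ only in an ending like _2 or _b are one class to them, and where a whole thing is asked for, a point or a joint stands for the part that bears it (a point fixed in the world has none). Each returns a list of dicts, best first, with "p" (0 to 1); they miss things now and then, are a little off and sometimes report something else, mostly with a low value. They report only what shows in the picture. A call takes as long as a camera call. They do not tell look-alikes from the thing itself.
- ctrl.regions_of(picture, query): "pixels" (400x640 bool, what is visible of it).
- ctrl.tip_of(picture, query): "position" ([x, y, z] in m, in world coordinates, good to about 4 mm: a listed point, or the origin of a listed thing).
The state is a dict: "time_s": time; "joints": joint angles; "joint_vel": joint speeds; "joint_efforts": joint torques, N m; "tool_pos": TCP position; "ee_rot": TCP orientation; "force": force on the tool from outside, world axes, zero at the start; "torque": the same for the moment, N m; "width": finger opening in m.
Only numpy, scipy, OpenCV 4.12 (cv2) and the standard library are available. Lean on these libraries where they do the work, as an engineer would, in place of code of your own. Each camera call takes 0.05 s, during which the arm holds its last target. There are 200 camera calls.

## Working session

There is one attempt and no reset: what is moved stays moved. The work goes in short steps, each a Python script; the robot and the scene stay as the last script left them, time stands still between calls to the robot, and variables do not carry over. Pictures are saved under pics/ and viewed, about 8 in all and at most 12, crops included, and the job is handed in when it is done.

```bash
mkdir -p pics
cat > h.py <<'E'
import numpy as np, cv2
from workcell import ctrl
def save(f,n,crop=None,s=1):
    im=f["img"][:,:,::-1]
    if crop: im=im[crop[1]:crop[3],crop[0]:crop[2]]
    cv2.imwrite("pics/"+n,cv2.resize(im,None,fx=s,fy=s,interpolation=cv2.INTER_CUBIC))
def cam(f,pose=None):
    fl=200/np.tan(np.radians(f["vertical_fov"])/2)
    K=np.array([[fl,0,f["cx"]],[0,fl,f["cy"]],[0,0,1]])
    if "mount" in f:
        T=np.eye(4);T[:3,:3]=pose["ee_rot"];T[:3,3]=pose["tool_pos"]
        M=np.linalg.inv(T@np.array(f["mount"]));return K,M[:3,:3],M[:3,3]
    return K,cv2.Rodrigues(np.array(f["rvec"],float))[0],np.array(f["tvec"],float).ravel()
def proj(f,P,pose=None):
    K,R,t=cam(f,pose);q=(K@(R@np.atleast_2d(P).T+t[:,None])).T;return q[:,:2]/q[:,2:]
def back(f,uv,z,pose=None):
    K,R,t=cam(f,pose);uv=np.atleast_2d(uv)
    d=(R.T@np.linalg.inv(K)@np.c_[uv,np.ones(len(uv))].T).T;o=-R.T@t
    return o+d*((z-o[2])/d[:,2])[:,None]
E
python3 - <<'E'
from h import *
a=ctrl.grab_frame("scene");b=ctrl.grab_frame("top")
cv2.imwrite("pics/a.png",cv2.resize(np.vstack([a["img"],b["img"]])[:,:,::-1],(480,600)) )
save(a,"scene.png");save(b,"top.png")
for n,f in (("scene",a),("top",b)):
    for q in "track_axis pull tray_mid fish_tin mint_a scent_c dropper_a can_b case".split():
        print(n,q,[(np.round(r["position"],3).tolist(),round(r["p"],2)) for r in ctrl.tip_of(f,q)][:4])
E
```

```text
scene track_axis []
scene pull [([0.501, -0.26, 0.059], 0.95)]
scene tray_mid []
scene fish_tin [([0.497, -0.07, 0.0], 0.68), ([0.474, 0.219, -0.001], 0.58)]
scene mint_a [([0.464, 0.065, 0.004], 0.91)]
scene scent_c [([0.635, 0.206, -0.004], 0.71)]
scene dropper_a [([0.62, 0.137, -0.004], 0.96)]
scene can_b [([0.663, 0.046, -0.0], 0.73)]
scene case [([0.589, -0.378, -0.0], 0.59)]
top track_axis []
top pull [([0.498, -0.26, 0.055], 0.6)]
top tray_mid []
top fish_tin [([0.47, 0.219, 0.004], 0.95), ([0.501, -0.07, -0.002], 0.82)]
top mint_a [([0.466, 0.062, 0.002], 0.57)]
top scent_c [([0.499, -0.26, 0.056], 0.59)]
top dropper_a [([0.62, 0.134, 0.001], 0.56)]
top can_b [([0.663, 0.051, -0.002], 0.78)]
top case [([0.47, 0.222, 0.006], 0.47), ([0.5, -0.26, 0.059], 0.31)]
```

View pics/scene.png

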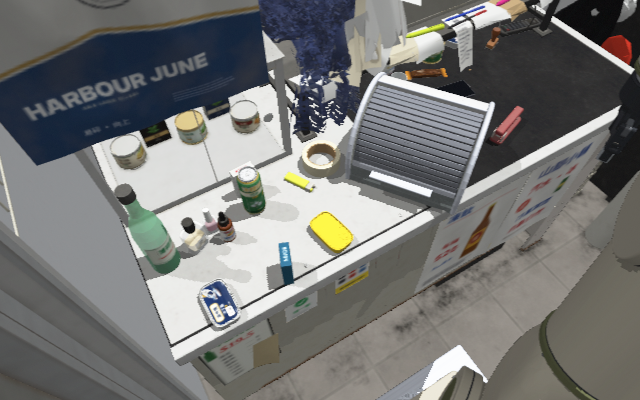

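View pics/top.png

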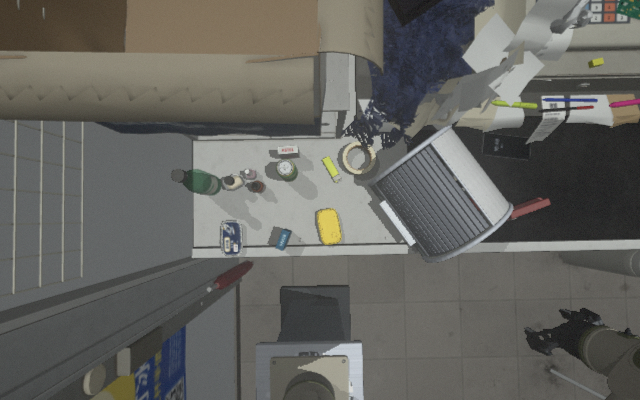

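Both tin-shaped things: the blue-label one is at scene (218,303) / top (232,237), and the yellow one at scene (332,232) / top (329,226). The blue one at about (0.472, 0.219) is the one meant. The blue carton is at scene (286,262) / top (283,238). The white/red carton at top (288,152) is only a look-alike. I'll confirm with a crop and check the approach for the shutter.

```bash
cat >> h.py <<'E'
def rot(yaw,pitch,flip=1):
    """tool z = heading yaw tilted 'pitch' down (deg); tool y = horizontal, across heading"""
    c,s=np.cos(np.radians(yaw)),np.sin(np.radians(yaw));p=np.radians(pitch)
    z=np.array([c*np.cos(p),s*np.cos(p),-np.sin(p)]);y=flip*np.array([-s,c,0.])
    return np.c_[np.cross(y,z),y,z]
E
python3 - <<'E'
from h import *
a=ctrl.grab_frame("scene");b=ctrl.grab_frame("top");w=ctrl.grab_frame("wrist")
ca=cv2.resize(a["img"][210:340,170:370],(800,520),interpolation=cv2.INTER_CUBIC)
cv2.imwrite("pics/crop1.png",ca[:,:,::-1])
for n,f,c in (("scene",a,(360,160,470,215)),("top",b,(372,190,425,255))):
    K,R,t=cam(f)
    g=f["img"].astype(int);m=(g.min(2)>205);mm=np.zeros_like(m);mm[c[1]:c[3],c[0]:c[2]]=m[c[1]:c[3],c[0]:c[2]]
    k,lab,st,ce=cv2.connectedComponentsWithStats(mm.astype(np.uint8));i=1+np.argmax(st[1:,4])
    v,u=np.nonzero(lab==i);P=back(f,np.c_[u,v],.06)[:,:2]
    box=cv2.minAreaRect(P.astype(np.float32)*1000);print(n,st[i],box,P.mean(0))
print(np.round(w["mount"],3).tolist(), w["vertical_fov"])
P=np.array([.5,-.26,.06]);y=-53;cx=np.array([np.cos(np.radians(y)),np.sin(np.radians(y)),0])
for th in (0,20,45,70,98):
  for pit in (0,15,30,45,60,75,90,100):
    r=np.radians(th);A=P+.15*cx
    tcp=A+.135*(-cx*np.cos(r)+np.array([0,0,np.sin(r)]))
    for fl in (1,-1):
        q=ctrl.ik(tcp,rot(y,pit,fl))
        print(th,pit,fl,None if q is None else np.round(q).astype(int).tolist())
E
```

```text
scene [360 195  53  20 567] ((472.9869079589844, -196.81602478027344), (116.94233703613281, 52.86220169067383), 56.65574645996094) [ 0.47592958 -0.17826335]
top [381 201  33  44 192] ((504.3897705078125, -263.5195007324219), (144.46803283691406, 13.992037773132324), 35.06498336791992) [ 0.50861284 -0.26169236]
[[-0.0, -0.949, -0.316, 0.081], [1.0, -0.0, -0.001, 0.001], [0.001, -0.316, 0.949, -0.143], [0.0, 0.0, 0.0, 1.0]] 63.72233188458382
0 0 1 [-44, 61, 30, 137, 105, 67, -109]
0 0 -1 [-44, 61, 30, 137, 105, 67, 71]
0 15 1 [43, 45, -47, 138, 132, 93, -63]
0 15 -1 None
0 30 1 [35, 23, -37, 137, 113, 60, -58]
0 30 -1 None
0 45 1 [38, 13, -33, 132, 90, 38, -33]
0 45 -1 [-35, 13, 43, 136, 84, 24, 145]
0 60 1 [39, 12, -28, 123, 51, 32, 9]
0 60 -1 [-49, 22, 69, 127, -6, 20, -124]
0 75 1 [44, 17, -28, 113, 25, 43, 38]
0 75 -1 [29, 15, -11, 113, 17, 41, -137]
0 90 1 [46, 25, -27, 100, 13, 58, 51]
0 90 -1 [29, 22, -7, 101, 3, 57, -122]
0 100 1 [47, 31, -27, 92, 9, 69, 55]
0 100 -1 [31, 28, -6, 93, -2, 68, -117]
20 0 1 [40, 53, -43, 136, 143, 111, -64]
20 0 -1 [-16, 42, 8, 138, 117, 85, 88]
2
[... 1660 characters left out ...]
, 34, -26, 70, 9, 87, 59]
70 100 -1 [31, 32, -3, 72, -3, 86, -114]
98 0 1 [35, 33, -26, 126, 141, 80, -65]
98 0 -1 [-38, 49, 54, 130, 130, 51, 77]
98 15 1 [36, 20, -26, 126, 126, 56, -55]
98 15 -1 [5, 18, 8, 127, 125, 50, 117]
98 30 1 [39, 13, -26, 120, 101, 38, -31]
98 30 -1 [-43, 23, 67, 124, 101, 14, 133]
98 45 1 [40, 12, -23, 111, 61, 33, 10]
98 45 -1 [-40, 22, 69, 114, 7, 18, -128]
98 60 1 [41, 16, -21, 99, 31, 44, 40]
98 60 -1 [28, 15, -7, 99, 25, 42, -136]
98 75 1 [45, 24, -24, 85, 19, 61, 53]
98 75 -1 [29, 22, -3, 86, 9, 59, -121]
98 90 1 [45, 34, -25, 69, 14, 80, 59]
98 90 -1 [30, 32, -1, 70, 1, 78, -114]
98 100 1 [44, 42, -25, 57, 12, 93, 61]
98 100 -1 [32, 40, 0, 58, -3, 91, -112]
```

View pics/crop1.png

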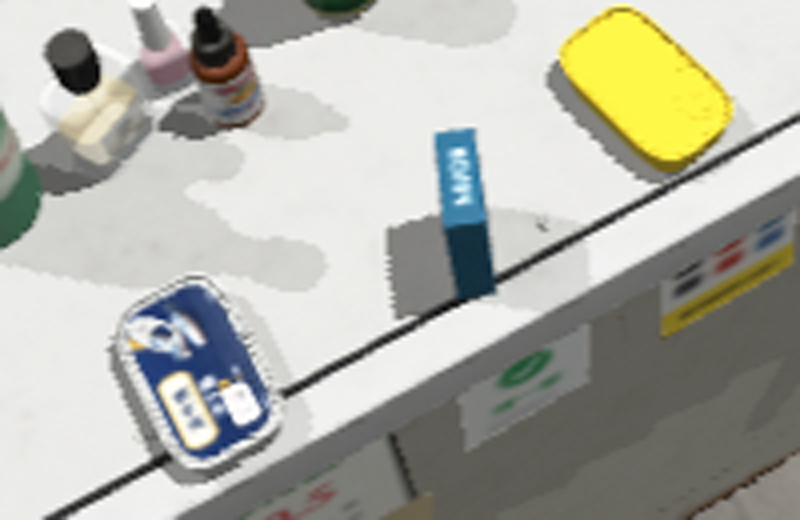

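The crop shows the blue-label tin at crop (200,380), which is lying label up, and the blue carton upright at (465,210). Next I'll go to a stand-off in front of the pull and take a wrist measurement.

Run:
```python
from h import *
s=ctrl.state()
ctrl.move_straight([s["tool_pos"][0],s["tool_pos"][1],.36],speed=.3)
y=-54.
cx=np.array([np.cos(np.radians(y)),np.sin(np.radians(y)),0]);P=np.array([.5,-.26,.06])
ctrl.reach(P-.08*cx+[0,0,.26],rot(y,75))
ctrl.reach(P-.10*cx+[0,0,.10],rot(y,45))
ctrl.gripper_to(0)
s=ctrl.state();w=ctrl.grab_frame("wrist");save(w,"w1.png")
np.save("w1.npy",w["img"])
for q in("pull","case","shutter"):print(q,[(np.round(r["position"],4).tolist(),round(r["p"],2)) for r in ctrl.tip_of(w,q)] if q!="shutter" else "")
print(s["time_s"],s["tool_pos"],s["width"],s["force"])
import pickle;pickle.dump((w,s),open("w1.pkl","wb"))
print(proj(w,[P,P+.075*np.array([-cx[1],cx[0],0]),P-.075*np.array([-cx[1],cx[0],0])],s))
```

```text
pull [([0.5017, -0.2574, 0.0612], 0.92)]
case [([0.5864, -0.3802, -0.0006], 0.91)]
shutter 
4.825 [ 0.44119772 -0.17909909  0.15997293] 1.363631670358926e-05 [-0.26716103 -0.23987821 -0.68763057]
[[320.84006391 186.54755569]
 [402.63902655 186.54098421]
 [239.05771656 186.55412584]]
```

View pics/w1.png

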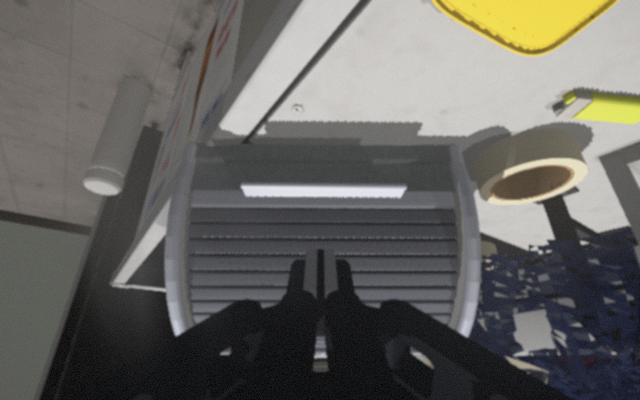

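The wrist picture is upside down. It shows the bright lip from (241,188) to (407,190), with the slats below it. I'll fit the lip line for position and yaw.

Run:
```python
from h import *;import pickle
w,s=pickle.load(open("w1.pkl","rb"))
g=w["img"].astype(int);m=g.min(2)>195;m[:,:225]=0;m[:,420:]=0;m[:175]=0;m[205:]=0
u=np.nonzero(m.sum(0)>2)[0];top=np.array([np.nonzero(m[:,c])[0][0] for c in u]);bot=np.array([np.nonzero(m[:,c])[0][-1] for c in u])
print(u[0],u[-1],top[[3,len(u)//2,-4]],bot[[3,len(u)//2,-4]])
k=np.polyfit(u,top,1);ue=np.array([u[0],u[-1]+1])
E=back(w,np.c_[ue,np.polyval(k,ue)],.06,s);d=E[1]-E[0]
print(E,np.linalg.norm(d),"yaw",np.degrees(np.arctan2(d[1],d[0]))-90,"mid",E.mean(0))
for y in(-53.,-54.,-55.,-56.):
  # where case origin lands given pull
  print(y,E.mean(0)+.15*np.array([np.cos(np.radians(y)),np.sin(np.radians(y)),0]))
```

```text
243 402 [186 187 188] [194 195 196]
[[ 0.44203928 -0.30148532  0.06      ]
 [ 0.56353041 -0.2179745   0.06      ]] 0.1474250684222929 yaw -55.496066741261984 mid [ 0.50278485 -0.25972991  0.06      ]
-53.0 [ 0.5930571  -0.37952524  0.06      ]
-54.0 [ 0.59095264 -0.38108246  0.06      ]
-55.0 [ 0.58882131 -0.38260272  0.06      ]
-56.0 [ 0.58666378 -0.38408555  0.06      ]
```

```bash
cat >> h.py <<'E'
YAW=-55.3;C=np.array([np.cos(np.radians(YAW)),np.sin(np.radians(YAW)),0]);CY=np.array([-C[1],C[0],0]);Z=np.array([0,0,1.])
PULL=np.array([.502,-.2585,.06]);AX=PULL+.15*C
def tool(th,gap=0.,back=0.,s=.012):
    pit=40+50*min(th/1.71,1);p=np.radians(pit)
    d=C*np.cos(p)-Z*np.sin(p);n=C*np.sin(p)+Z*np.cos(p)
    N=AX+.147*(-C*np.cos(th)+Z*np.sin(th))
    return N-(.014+gap)*n+(s-back)*d, rot(YAW,pit)
E
python3 - <<'E'
from h import *
ctrl.reach(*tool(0,.010,.07))
ctrl.move_straight(tool(0,.010)[0],speed=.1,until_force=8)
f0=np.array(ctrl.state()["force"]);print(f0)
for th in np.r_[0:1.45:13j,1.5,1.54,1.58,1.61,1.64,1.66]:
    p,R=tool(th);ctrl.move_straight(p,R,speed=.06 if th<1.46 else .03)
    s=ctrl.state();f=np.array(s["force"])-f0
    print(round(th,3),round(s["time_s"],2),np.round(f,1),np.round((s["tool_pos"]-p)*1000,1))
    if np.linalg.norm(f)>40: break
E
```

```text
Traceback (most recent call last):
workcell.IKError: the arm cannot take that pose within its joint ranges
```

```bash
sed -i 's/pit=40+50\*/pit=PIT0+(90-PIT0)*/; s/^YAW=/PIT0=40;YAW=/' h.py
python3 - <<'E'
import h;from h import *
for P0 in (40,45,50,55):
    h.PIT0=P0
    for th in (0,.3,.6,1,1.4,1.66):
        print(P0,th,[None if (q:=ctrl.ik(*tool(th,g,b))) is None else np.round(q).astype(int).tolist() for g,b in((0,0),(.01,0),(.01,.04),(.01,.07))] if th==0 else ctrl.ik(*tool(th)) is not None)
E
```

```text
40 0 [[15, 16, -15, 135, 97, 43, -50], [14, 17, -15, 136, 98, 44, -52], None, None]
40 0.3 True
40 0.6 True
40 1 True
40 1.4 True
40 1.66 True
45 0 [[17, 14, -15, 133, 89, 37, -39], [16, 14, -15, 134, 90, 38, -42], [24, 9, -27, 136, 82, 41, -36], [63, 12, -69, 135, 81, 48, -32]]
45 0.3 True
45 0.6 True
45 1 True
45 1.4 True
45 1.66 True
50 0 [[77, 41, -80, 129, 97, 65, -24], [29, 14, -27, 131, 81, 36, -29], [76, 26, -79, 132, 86, 55, -25], [79, 16, -83, 133, 76, 49, -21]]
50 0.3 True
50 0.6 True
50 1 True
50 1.4 True
50 1.66 True
55 0 [[57, 18, -53, 127, 74, 41, -16], [55, 18, -51, 128, 75, 40, -18], [77, 22, -77, 129, 75, 49, -15], [78, 10, -77, 129, 62, 43, -8]]
55 0.3 True
55 0.6 True
55 1 True
55 1.4 True
55 1.66 True
```

```bash
sed -i 's/^PIT0=40/PIT0=45/' h.py
python3 - <<'E'
from h import *
ctrl.reach(*tool(0,.010,.04))
print(np.round(ctrl.state()["joints"]))
ctrl.move_straight(tool(0,.010)[0],speed=.1,until_force=8)
f0=np.array(ctrl.state()["force"]);print(f0)
for th in np.r_[0:1.45:13j,1.5,1.54,1.58,1.61,1.64,1.66]:
    p,R=tool(th);ctrl.move_straight(p,R,speed=.06 if th<1.46 else .03)
    s=ctrl.state();f=np.array(s["force"])-f0
    print(round(th,3),round(s["time_s"],2),np.round(f,1),np.round((s["tool_pos"]-p)*1000,1))
    if np.linalg.norm(f)>40: break
E
```

```text
[ 24.   9. -27. 136.  82.  41. -36.]
[ 0.77887367  0.47613702 -0.5923419 ]
0.0 6.75 [-8.2  8.4 -3.7] [-1.6  2.4 -1.5]
0.121 7.2 [-9.2 10.1 -2.1] [-1.6  2.5 -1.3]
0.242 7.65 [-9.3  9.2 -0.5] [-1.1  2.4 -0.7]
0.362 8.09 [-4.5  7.3 -0.7] [-0.3  1.8  0.2]
0.483 8.53 [-2.6  5.  -0.9] [-0.1  1.5  0.5]
0.604 8.97 [-2.6  4.5  1.2] [0.1 1.2 0.4]
0.725 9.42 [-2.5  5.2  1.6] [0.1 1.  0.1]
0.846 9.86 [-1.6  4.   1.1] [-0.1  0.7 -0.4]
0.967 10.3 [-2.1  3.6  1.5] [-0.4  0.2 -0.5]
1.088 10.74 [-2.8  2.6  2. ] [-0.5  0.  -0.5]
1.208 11.18 [-3.1  0.5  1.5] [-0.4  0.1 -0.4]
1.329 11.61 [-2.6  0.8  1.8] [-0.2  0.2 -0.3]
1.45 12.04 [-4.2  0.2  0.6] [-0.1  0.3 -0.2]
1.5 12.43 [-1.8  0.7  0.2] [ 0.1  0.1 -0. ]
1.54 12.77 [-13.2  10.7   6.6] [-1.3  2.5 -0.3]
1.58 13.11 [-9.   7.5  4.5] [-0.8  1.8 -0.1]
1.61 13.4 [-1.9  3.1  0.3] [ 0.1  0.6 -0.1]
1.64 13.69 [-1.2 -0.8  0.2] [ 0.1 -0.6  0.1]
1.66 13.94 [-1.8  0.8  0.6] [ 0.1 -0.3  0.2]
```

The force peaked at about 18 N and then dropped, so the shutter seems to be past the catches. Now I'll retreat, then check the shutter and the tray from above.

Run:
```python
from h import *;import pickle
s=ctrl.state()
p=np.array(s["tool_pos"]);ctrl.move_straight(p-.03*C+.01*Z,speed=.1)
T=AX-.062*C;T[2]=.02
q=T-.045*C;q[2]=.30
ctrl.move_straight(q,rot(YAW,90),speed=.25);ctrl.gripper_to(.085)
ctrl.dwell(.1)
s=ctrl.state();w=ctrl.grab_frame("wrist");save(w,"w2.png");pickle.dump((w,s),open("w2.pkl","wb"))
for k in("tray_mid","pull","case","track_axis"):print(k,[(np.round(r["position"],4).tolist(),round(r["p"],2)) for r in ctrl.tip_of(w,k)][:2])
print(T,AX,s["time_s"],s["tool_pos"]);
c=[T+a*C+b*CY for a,b in((-.056,-.049),(-.056,.049),(.056,.049),(.056,-.049))];print(np.round(proj(w,c,s)))
t=ctrl.grab_frame("top")
for k in("pull","tray_mid"):print(k,[(np.round(r["position"],4).tolist(),round(r["p"],2)) for r in ctrl.tip_of(t,k)][:2])
```

```text
tray_mid [([0.5509, -0.3264, 0.017], 0.98)]
pull [([0.596, -0.3883, 0.207], 0.9)]
case [([0.5893, -0.3815, -0.0005], 0.6)]
track_axis [([0.5905, -0.3749, 0.061], 0.8), ([0.5899, -0.3821, -0.0034], 0.51)]
[ 0.5520966  -0.33084868  0.02      ] [ 0.58739193 -0.38182161  0.06      ] 15.9333 [ 0.52649769 -0.29384497  0.30007925]
[[283. 150.]
 [358. 150.]
 [355. 228.]
 [286. 228.]]
pull [([0.5935, -0.3926, 0.2063], 0.7)]
tray_mid [([0.5542, -0.3292, 0.0199], 0.97)]
```

View pics/w2.png

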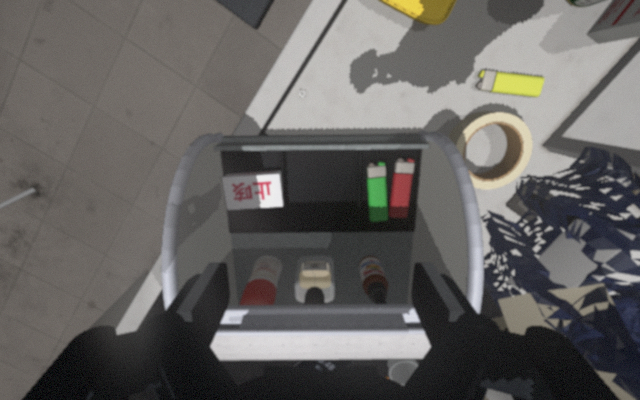

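The pull is back at z≈0.207 and stays there, at about 1.65 rad. In the picture the compartment is at about (283–360, 150–230), the pill box is right against its −y wall (224–285), and the lighters are at (367–415) on the +y side. I'll put the tin on the +y half and the carton on the −y half. Now I'll enhance that crop with a model overlay and look at the tin and carton from above.

Run:
```python
from h import *;import pickle
w,s=pickle.load(open("w2.pkl","rb"))
im=np.clip((w["img"]/255.)**.45*255*1.2,0,255).astype(np.uint8)[130:250,210:430,::-1]
im=cv2.resize(im,None,fx=3.6,fy=3.6,interpolation=cv2.INTER_CUBIC)
T=AX-.062*C;T[2]=.02
for z,col in((.0,(0,255,255)),(.012,(0,255,0))):
    c=[T+a*C+b*CY+z*Z for a,b in((-.056,-.049),(-.056,.049),(.056,.049),(.056,-.049))]
    q=((proj(w,c,s)+.5-[210,130])*3.6).astype(np.int32);cv2.polylines(im,[q],True,col,1)
cv2.imwrite("pics/tray.png",im)
M=np.array([.468,.14,.30]);p=np.array(ctrl.state()["tool_pos"])
R=rot(0,90)
ctrl.reach(M-[.03,0,0],R)
s=ctrl.state();w=ctrl.grab_frame("wrist");save(w,"w3.png");pickle.dump((w,s),open("w3.pkl","wb"))
for k in("fish_tin","mint_a"):
    print(k,[(np.round(r["position"],4).tolist(),round(r["p"],2)) for r in ctrl.tip_of(w,k)][:2])
print(s["time_s"],np.round(s["joints"]))
```

```text
fish_tin [([0.4695, 0.2248, -0.0012], 0.73), ([0.4975, -0.0688, 0.0009], 0.57)]
mint_a [([0.4648, 0.0624, -0.0013], 0.56)]
17.9583 [ 36.  -2. -57.  99.  -2.  82.  69.]
```

View pics/tray.png

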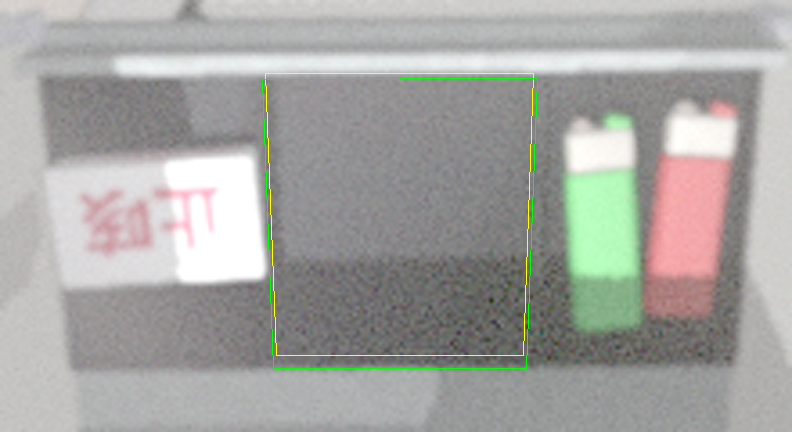

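View pics/w3.png

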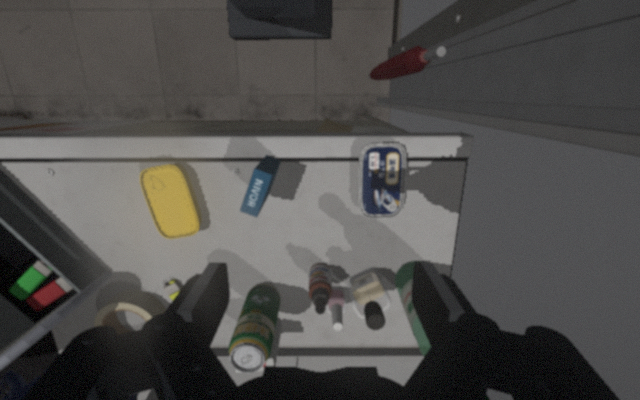

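The overlay fits to a few mm. The true tray is turned about 0.6° and sits about 2 mm nearer the front, so I'll correct for that. In the second picture the tin is at (383,180) and the carton at (260,187), leaning outward with its lighter top face. I'll now fit both.

Run:
```python
from h import *;import pickle
w,s=pickle.load(open("w3.pkl","rb"))
for n,z,ctr in(("fish_tin",.022,(383,180)),("mint_a",.088,(260,187))):
    rs=ctrl.regions_of(w,n)
    for r in rs:
        m=r["pixels"]
        if m[ctr[1],ctr[0]]:
            if n=="mint_a":
                g=w["img"].astype(int)
                vals=g[m][:,2];th=cv2.threshold(vals.astype(np.uint8),0,255,cv2.THRESH_OTSU)[0]
                top=(m&(g[:,:,2]>th)).astype(np.uint8);top=cv2.morphologyEx(top,cv2.MORPH_CLOSE,np.ones((5,5)))
                print("otsu",th,m.sum(),top.sum());m=top>0
            v,u=np.nonzero(m);P=back(w,np.c_[u+.0,v+.0],z,s)[:,:2]
            print(n,r["p"],m.sum(),cv2.minAreaRect((P*1000).astype(np.float32)),P.mean(0))
            C_=np.cov((P-P.mean(0)).T);ev,V=np.linalg.eigh(C_);print("long axis",np.degrees(np.arctan2(V[1,1],V[0,1])),np.sqrt(ev*12))
```

```text
fish_tin 0.91 3265 ((470.5599365234375, 221.3895263671875), (105.35639190673828, 64.03984069824219), 1.5144126415252686) [0.4684705  0.22187621]
long axis -177.92272732950676 [0.05963997 0.10040068]
otsu 83.0 1341 924
mint_a 0.56 924 ((466.4403381347656, 65.88176727294922), (26.42719841003418, 57.87657165527344), 67.9559326171875) [0.46657004 0.0640511 ]
long axis 160.0464635168036 [0.02353141 0.05487238]
```

Run:
```python
from h import *;import pickle
G=np.array([.470,.2215,0]);R=rot(2,90)
ctrl.reach(G+[0,0,.10],R)
print(ctrl.move_straight(G+[0,0,.007],speed=.08,until_force=12),ctrl.state()["tool_pos"])
ctrl.gripper_to(0.05,40)
print(ctrl.state()["width"])
ctrl.move_straight(G+[0,0,.20],speed=.15)
s=ctrl.state();w=ctrl.grab_frame("wrist");pickle.dump((w,s),open("w4.pkl","wb"));save(w,"w4.png")
print(s["time_s"],s["width"],s["tool_pos"])
print("tip",[(np.round(r["position"],4).tolist(),round(r["p"],2)) for r in ctrl.tip_of(w,"fish_tin")])
print("pred corners",np.round(proj(w,[G+[a,b,.217] for a in(-.0525,.0525) for b in(-.0315,.0315)],s)))
```

```text
False [0.4703539  0.2216855  0.00749186]
0.05890692286355578
22.2167 0.0583412531572812 [0.46960674 0.22128149 0.19919138]
tip [([0.4716, 0.2227, 0.1918], 0.6), ([0.4991, -0.0675, 0.001], 0.59)]
pred corners [[248. 169.]
 [405. 174.]
 [255. 374.]
 [381. 378.]]
```

View pics/w4.png

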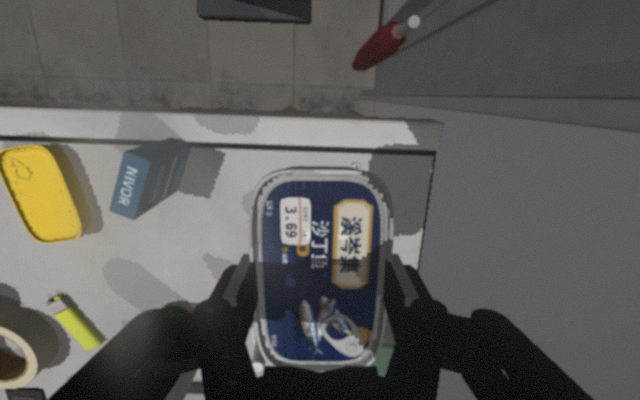

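The tin is held square, with its near edge at (322,168) against a predicted (326,171), so it is centred to within 2 mm. Next I'll hover over the compartment and check it there.

```bash
cat >> h.py <<'E'
T=AX-.062*C-.002*C+.001*CY;T[2]=.02
YAW=-54.7;C=np.array([np.cos(np.radians(YAW)),np.sin(np.radians(YAW)),0]);CY=np.array([-C[1],C[0],0])
def tray(x,y,z): return T+x*C+y*CY+(z-.02)*Z
E
python3 - <<'E'
from h import *;import pickle
R=rot(YAW,90)
ctrl.move_straight([.469,.20,.30],speed=.25)
ctrl.reach(tray(-.03,.012,.30),R)
ctrl.move_straight(tray(0,.012,.15),speed=.2)
ctrl.move_straight(tray(0,.012,.065),speed=.1,until_force=12)
s=ctrl.state();w=ctrl.grab_frame("wrist");pickle.dump((w,s),open("w5.pkl","wb"))
im=np.clip((w["img"]/255.)**.5*255*1.15,0,255).astype(np.uint8)[:,:,::-1].copy()
for c,z,col in(((-.056,-.049,.056,.049),.032,(0,255,0)),((-.0525,-.0195,.0525,.0435),.0815,(0,255,255))):
    q=proj(w,[tray(a,b,z) for a,b in((c[0],c[1]),(c[0],c[3]),(c[2],c[3]),(c[2],c[1]))],s)
    cv2.polylines(im,[np.int32(q*16)],True,col,1,shift=4)
cv2.imwrite("pics/w5.png",im)
print(s["time_s"],s["tool_pos"],tray(0,.012,.065),s["width"],s["force"])
for k in ("fish_tin","tray_mid"):
    for r in ctrl.tip_of(w,k)[:2]:
        d=np.array(r["position"])-T;print(k,round(r["p"],2),np.round([d@C,d@CY,d[2]],4))
E
```

```text
26.6167 [ 0.56205563 -0.32172822  0.06569973] [ 0.56157383 -0.32170082  0.065     ] 0.05886897093383897 [ 0.42434914 -0.38784766 -1.69523363]
fish_tin 0.62 [-0.0044  0.016   0.038 ]
```

View pics/w5.png

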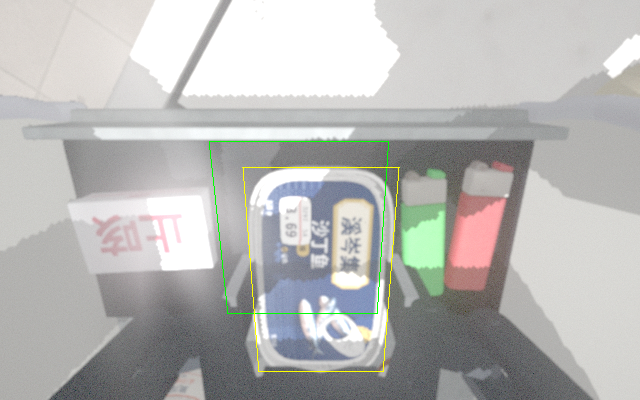

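The held tin (249–391, 169–370) matches its overlay, and the tray outline (green) agrees with the sill's inner edge at v≈139. The finger on the +y side clears the lighter. I'll lower it with a force stop.

Run:
```python
from h import *;import pickle
ctrl.move_straight(tray(0,.012,.045),speed=.08)
h=ctrl.move_straight(tray(0,.012,.0255),speed=.03,until_force=7)
s=ctrl.state();d=s["tool_pos"]-T;print(h,np.round([d@C,d@CY,s["tool_pos"][2]],4),np.round(s["force"],1),s["torque"],s["time_s"])
w=ctrl.grab_frame("wrist");pickle.dump((w,s),open("w6.pkl","wb"));save(w,"w6.png")
```

```text
True [-0.0001  0.0118  0.0279] [-0.7 -0.2  4.8] [0.06174136 0.21218817 0.04315214] 27.725
```

It made contact at the expected floor height (0.0279 against 0.0275). I'll release it, retreat and check.

Run:
```python
from h import *;import pickle
ctrl.gripper_to(.070)
ctrl.move_straight(tray(0,.012,.09),speed=.1)
ctrl.move_straight(tray(-.045,0,.28),speed=.25)
s=ctrl.state();w=ctrl.grab_frame("wrist");pickle.dump((w,s),open("w7.pkl","wb"))
for r in ctrl.tip_of(w,"fish_tin")[:2]:
    d=np.array(r["position"])-T;print("tin",round(r["p"],2),np.round([d@C,d@CY,d[2]],4))
for r in ctrl.tip_of(w,"tray_mid")[:1]:
    d=np.array(r["position"])-T;print("tray",round(r["p"],2),np.round([d@C,d@CY,d[2]],4))
print(s["time_s"])
im=np.clip((w["img"]/255.)**.45*255*1.2,0,255).astype(np.uint8)[130:260,200:440,::-1]
im=cv2.resize(im,None,fx=3.3,fy=3.3,interpolation=cv2.INTER_CUBIC)
for c,z,col in(((-.056,-.049,.056,.049),.032,(0,255,0)),((-.0525,-.0195,.0525,.0435),.044,(0,255,255)),((-.028,-.045,.028,-.023),.020,(255,0,255))):
    q=(proj(w,[tray(a,b,z) for a,b in((c[0],c[1]),(c[0],c[3]),(c[2],c[3]),(c[2],c[1]))],s)+.5-[200,130])*3.3
    cv2.polylines(im,[np.int32(q)],True,col,1)
cv2.imwrite("pics/w7.png",im)
```

```text
tin 0.7 [-0.0037  0.0134  0.0008]
29.7583
```

View pics/w7.png

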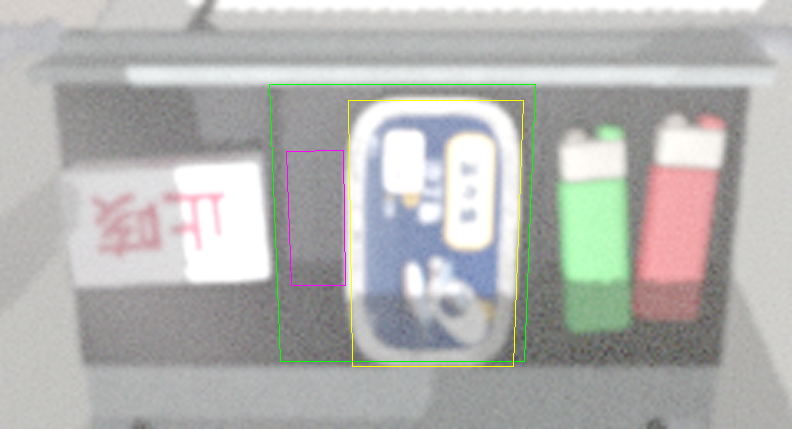

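The tin lies flat at x≈−4..0 mm and y≈+13 mm, inside the walls. The free strip on its −y side spans crop columns 280–345. Next is the carton.

Run:
```python
from h import *;import pickle
G=np.array([.4655,.0635,0]);R=rot(-21,90)
ctrl.gripper_to(.06)
ctrl.reach(G+[0,0,.17],R)
print(ctrl.move_straight(G+[0,0,.045],speed=.1,until_force=8))
ctrl.gripper_to(0.01,20);print(ctrl.state()["width"])
z0=ctrl.state()["tool_pos"][2]
ctrl.move_straight(G+[0,0,.25],speed=.2)
ctrl.reach(tray(-.03,-.0345,.28),rot(YAW,90))
ctrl.move_straight(tray(0,-.0345,.18),speed=.2)
ctrl.move_straight(tray(0,-.0345,.105),speed=.1,until_force=10)
s=ctrl.state();w=ctrl.grab_frame("wrist");pickle.dump((w,s),open("w8.pkl","wb"))
d=s["tool_pos"]-T;print(z0,s["time_s"],s["width"],np.round([d@C,d@CY,d[2]],4))
for k in("mint_a","fish_tin"):
  for r in ctrl.tip_of(w,k)[:2]:
    d=np.array(r["position"])-T;print(k,round(r["p"],2),np.round([d@C,d@CY,d[2]],4))
im=np.clip((w["img"]/255.)**.5*255*1.15,0,255).astype(np.uint8)[:,:,::-1].copy()
for c,z,col in(((-.056,-.049,.056,.049),.032,(0,255,0)),((-.028,-.0455,.028,-.0235),.148,(255,0,255)),((-.028,-.0455,.028,-.0235),.060,(0,255,255))):
    q=proj(w,[tray(a,b,z) for a,b in((c[0],c[1]),(c[0],c[3]),(c[2],c[3]),(c[2],c[1]))],s)
    cv2.polylines(im,[np.int32(q*16)],True,col,1,shift=4)
cv2.imwrite("pics/w8.png",im)
```

```text
False
0.02178438539693837
0.04518298151498417 37.6083 0.021492278025251832 [ 0.0002 -0.0342  0.0856]
fish_tin 0.97 [-0.0028  0.0163 -0.0025]
```

View pics/w8.png

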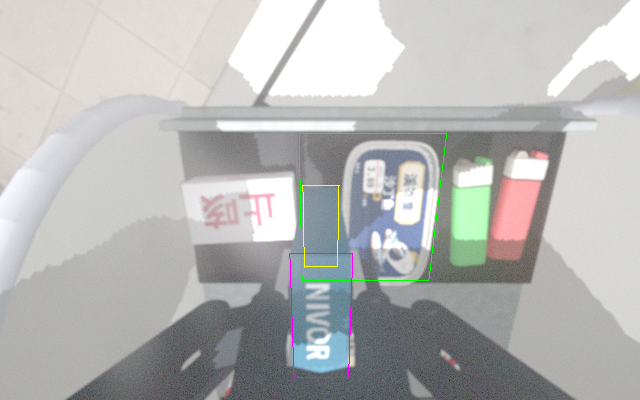

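The carton is held square on its model outline (290–352, 250–375), over the free strip left of the tin. I'll lower it with a force stop.

Run:
```python
from h import *
ctrl.move_straight(tray(0,-.0345,.075),speed=.08,until_force=6)
h=ctrl.move_straight(tray(0,-.0345,.0635),speed=.025,until_force=4)
s=ctrl.state();d=s["tool_pos"]-T;print(h,np.round([d@C,d@CY,s["tool_pos"][2]],4),np.round(s["force"],1),s["time_s"])
```

```text
True [ 0.0002 -0.0344  0.0652] [-0.8  0.5  6.2] 38.7083
```

It made contact at 0.0652, against 0.0652 expected for the floor. I'll release it gently and check.

Run:
```python
from h import *
ctrl.gripper_to(.034)
ctrl.move_straight(tray(0,-.0345,.14),speed=.08)
ctrl.move_straight(tray(-.06,0,.30),speed=.25)
ctrl.dwell(.3)
s=ctrl.state();w=ctrl.grab_frame("wrist");t=ctrl.grab_frame("top");a=ctrl.grab_frame("scene")
for n,f in(("w",w),("top",t),("scene",a)):
 for k in("mint_a","fish_tin","pull"):
  for r in ctrl.tip_of(f,k)[:1]:
    d=np.array(r["position"])-T;print(n,k,round(r["p"],2),np.round([d@C,d@CY,d[2]],4))
 for k in("scent_c","dropper_a","can_b"):
  print(n,k,[np.round(r["position"],3).tolist() for r in ctrl.tip_of(f,k)[:1]])
print(s["time_s"])
im=np.clip((w["img"]/255.)**.5*255*1.15,0,255).astype(np.uint8)[:,:,::-1].copy()
for c,z,col in(((-.056,-.049,.056,.049),.032,(0,255,0)),((-.028,-.0455,.028,-.0235),.108,(255,0,255))):
    q=proj(w,[tray(a,b,z) for a,b in((c[0],c[1]),(c[0],c[3]),(c[2],c[3]),(c[2],c[1]))],s)
    cv2.polylines(im,[np.int32(q*16)],True,col,1,shift=4)
cv2.imwrite("pics/w9.png",cv2.resize(im[100:270,170:470],None,fx=2.6,fy=2.6))
```

```text
w mint_a 0.92 [-0.0017 -0.0361  0.0011]
w fish_tin 0.88 [-0.0026  0.0144  0.0027]
w pull 0.7 [0.076  0.0028 0.1894]
w scent_c []
w dropper_a []
w can_b [[0.663, 0.049, -0.002]]
top mint_a 0.41 [ 0.0007 -0.0358 -0.0008]
top fish_tin 0.97 [-0.0013  0.0136  0.0029]
top pull 0.97 [ 0.0779 -0.0028  0.1869]
top scent_c [[0.632, 0.21, 0.005]]
top dropper_a [[0.62, 0.134, -0.001]]
top can_b [[0.661, 0.049, -0.003]]
scene mint_a 0.96 [-0.002  -0.0378  0.0026]
scene fish_tin 0.73 [-0.2414  0.1055 -0.0202]
scene pull 0.95 [0.0781 0.0002 0.1885]
scene scent_c [[0.639, 0.205, -0.001]]
scene dropper_a [[0.62, 0.136, 0.001]]
scene can_b [[0.66, 0.052, 0.002]]
41.225
```

View pics/w9.png

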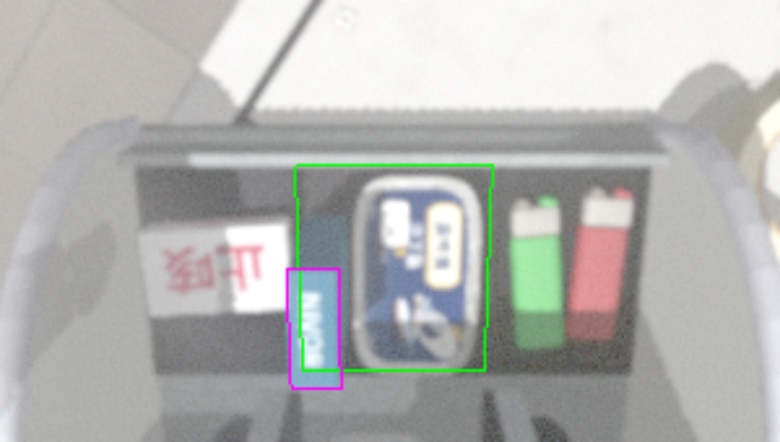

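The carton stands upright on its outline (top face at 290–340, 270–385), beside the flat tin. The shutter is open and the robot is clear, so I'm handing in.

```bash
python3 -c "
from h import *
ctrl.job_done();print(ctrl.state()['time_s'])"
```

```text
the job is handed in; nothing more can be done
the job is handed in; nothing more can be done
```

The job is handed in: the shutter is up past its catches and staying open by itself, and the tin and carton are both in the middle compartment. It took about 41 s of the allowed 72 s.

- **Shutter:** I pushed the pull round its arc with closed fingers. The force peaked at about 18 N at the catches and then dropped. With the robot clear, the pull measured about 15 mm behind the axis, which puts the shutter at roughly 1.65–1.67 rad.
- **Tin:** It lies flat with its label up at about x = −2 mm, y = +14 mm in the compartment. It touched down at the expected floor height.
- **Carton:** It stands upright beside the tin at about x = −1 mm, y = −36 mm. It also touched down at the expected floor height.
- **Bottles and can:** In the last pictures all three are within about 5 mm of where they started, which is the measuring noise.

One reading disagreed: in the scene camera's last picture, the network's best match for the tin was not in the tray. It was close to where the yellow look-alike stands, so I took it for that one. The top and wrist cameras both put the tin in the compartment.

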